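# Vent the solvent line and pull the spent filter cartridge

### The job

Change-out of the solvent filter: slide the orange lock tab on the vent pod all the way aside and leave it there, press the green vent button it was covering all the way down and let it come back up. Only then squeeze the two yellow release buttons of the filter cartridge together, lift it out of its dock and set it down upright and free-standing in the blue tray without dropping it. Leave the bottle, the jar and the mouse where they are.

Things in the scene. Friction and masses are not known exactly. Their poses are not given: they have to be found in the camera images.
- pod: White vent control pod fixed to the bench, 100 (x) by 170 (y) by 45 mm high. Origin at the centre of its underside, z up. The vent button stands on its top 30 mm to the -y side of the centre; the lock tab slides along the pod's y axis. Nothing else stands on the top.
- lock_tab (a joint): Travel of the orange lock tab in m: 0 = covering the button (start, up to 0.005), 0.05 = end stop, fully aside. Grows as the tab slides toward the pod's +y. About 1.5 N of friction, no spring: it stays where it is left.
- tab_ridge (a point): Centre of the upright finger ridge on the lock tab, moving with it; axes as the pod's. Ridge 28 (x) by 10 mm thick (y) by 20 mm high, on a flat cover plate 46 by 40 mm whose top is 10 mm below this point, 64 mm above the bench. The plate reaches 8 mm to the +y and 32 mm to the -y side of this point. With the tab at 0 the button is under the plate, 12 mm to the -y side of this point.
- vent_button (a joint): How far the green vent button is pressed, in m: 0 = up, 0.007 = all the way down. Pressed straight down; the spring takes about 4 N at full travel and returns it.
- vent_button_top (a point): Centre of the round top of the green vent button, 26 mm in diameter; when up it stands 14 mm above the pod's top (59 mm above the bench) and all the way down still 7 mm above it.
- dock: White filter dock fixed to the bench, 120 by 120 by 40 mm high, origin at the centre of its underside, z up. The cartridge stands in a 45 (x) by 43 mm (y) opening in its top, on a floor 16 mm above the bench. Steel lips on the opening's +y and -y edges catch the cartridge's two hooks; with both release buttons in, it lifts straight up and is free of the dock after 25 mm.
- cartridge_grip (a point): On the filter cartridge's axis midway between its release buttons, 50 mm above its underside; seated: 66 mm above the bench, 26 over the dock's top. z up, y the line through the buttons. Cartridge 82 mm tall, about 0.17 kg; pale body, foot 38 (x) by 36 mm (y); blue head 40 (x) by 32 mm (y), 14 to 26 mm above this point, with a 6 mm steel stub on top. Over the buttons: 54 mm, squeezed 42.
- release_left (a joint): Travel of the ribbed yellow release button on the cartridge's +y side, 24 mm wide (x) and 24 high, centred level with cartridge_grip; m: 0 = out, 0.006 = fully in (toward the axis), spring about 4.5 N at full travel. Its stem carries a hook that catches under the dock's lip until it is in.
- release_right (a joint): The same for the release button on the cartridge's -y side.
- tray: Blue open tray fixed to the bench, 140 by 140 mm, 22 mm high, walls and floor 5 mm thick; origin at the centre of its underside. Empty at the start.
- bottle: Bystander: amber bottle, 72 mm in diameter, 150 mm tall, origin at the centre of its underside.
- mouse: Bystander: white computer mouse, 110 by 60 by 33 mm, origin at the centre of its underside.
- jar: Bystander: small glass jar with a white label and lid, 60 mm in diameter, 70 mm tall, origin at the centre of its underside.

How it is judged (in metres and radians):
On the way, in this order (a step that is already met when the one before it is completed fails the run):
1. the lock tab is slid fully aside (43 mm or more) (value of joint lock_tab above 0.043 m), for 0.1 s.
2. with the tab aside, the vent button is pressed down (5 mm or more of its 7) (value of joint lock_tab above 0.043 m and value of joint vent_button above 0.005 m), for 0.05 s.
3. the vent button is back up (value of joint vent_button below 0.0015 m), for 0.05 s.
4. both release buttons are squeezed in together (4.5 mm or more) while the cartridge still sits in the dock (value of joint each of release_left, release_right above 0.0045 m and horizontal distance between cartridge_grip and dock below 0.012 m and z of cartridge_grip in the frame of dock below 0.08 m), for 0.1 s.
At the end, for the whole second after the job is handed in: Lock tab left aside (43 mm or more), vent button up (within 1.5 mm), cartridge standing on the tray floor (height within 5 mm), within 45 mm of the tray centre along each tray axis, upright within 0.15 rad, both release buttons let go (out to within 2 mm) (value of joint lock_tab above 0.043 m and value of joint vent_button below 0.0015 m and x of cartridge_grip in the frame of tray between -0.045 and 0.045 m and y of cartridge_grip in the frame of tray between -0.045 and 0.045 m and z of cartridge_grip in the frame of tray between 0.05 and 0.06 m and angle between cartridge_grip's own z axis and vertical below 0.15 rad and value of joint each of release_left, release_right below 0.002 m and velocity of joint vent_button below 0.02 m/s); the robot touches nothing.
It fails at once if the cartridge is lifted out of the dock before the button has been uncovered (value of joint lock_tab below 0.03 m and distance of cartridge_grip from where it was at the start of the episode above 0.025 m).
It fails at once if the cartridge is dropped (let go more than 20 mm above the tray's floor, away from the dock) (horizontal distance between cartridge_grip and dock above 0.06 m and height (world z) of cartridge_grip above 0.075 m and contact force between the fingers and cartridge below 0.05 N).
It fails at once if the cartridge is tipped over (angle between cartridge_grip's own z axis and vertical above 0.7 rad).
It fails at once if the bottle, mouse or jar is shoved more than 30 mm or tipped (distance of any of bottle, mouse, jar from where it was at the start of the episode above 0.03 m or angle between any of bottle, mouse, jar's own z axis and vertical above 0.4 rad).
It also fails if it takes over 67 s, if anything falls off the work surface, if the arm or the gripper's body presses on something with over 40 N, if the wrist force passes 120 N, or if a joint passes its speed limit or range.

### The arm

A 6-joint arm with a two-finger parallel gripper is mounted at the origin on the work surface. World frame = base frame: x ahead of the robot, y to its left, z up, the work surface at z = 0. Lengths are in mm, angles in degrees, forces in N, time in s.
With the tool pointing down it reaches from about 300 to 850 mm from the base axis. Payload 4.2 kg.
Tool frame: the origin (TCP) lies midway between the tips of the shut fingers; the grasp point (between the pads) lies 19 mm behind it (env.grasp_offset is the distance from the TCP to the grasp point, in mm); z points along the fingers, y is the line along which they close (so a half turn about z gives the same grasp; the last joint's range is limited). The gripper opens to 91 mm and grips with 3 to 60 N. Pads are 32 mm wide; open, the fingers measure 118 mm over their backs; the gripper's body (76 mm by 178 mm) begins 60 mm behind the grasp point.
Start: joints at [-67.036, 18.312, 89.639, -0, 72.044, -1.146], TCP at [234.887, -524.854, 213.976] pointing down, gripper open.
Joint ranges: [-177.97, 177.97], [-48.28, 115.42], [12.27, 149.76], [-77.06, 257.06], [2.81, 150.46], [-146.56, 146.56]. Speed limits (degrees/s): [147.25, 147.25, 180, 180, 180, 180].

### API

Orientations are given as [roll, pitch, yaw] about the fixed x, y, z axes, in that order (R = Rz(yaw) Ry(pitch) Rx(roll)).
In Python, from workcell import env, optics gives the robot as it stands. The module is installed in compiled form; this text tells all that it offers.
- The arm moves only by the tool send_rows, never from a script. Its argument "targets" is a list that holds one entry, the list of rows, each a list of 7 numbers: the turn, a rotation vector about the world's x, y, z scaled (see below), then the shift along the world's x, y, z scaled (see below), then the closure, from -1 (fully open) to 1 (shut). In form: [[[rx, ry, rz, x, y, z, gripper], ...]]. A call has 1 to 12 rows; each row shifts and turns the commanded pose from where the row before left it; what a row does not reach is not made up. The controller multiplies each number of a shift by 0.2 m and each number of a turn by pi/2 rad. A row lasts 1/10 s, in which the tool goes at most 50 mm and 8.59 degrees, less where a joint would pass 70% of its speed; a pose out of reach is approached as far as the arm can. A call with a number of a shift or a turn outside -1 to 1 is refused whole. A call with a gripper value outside its range is refused whole. The fingers move at their own pace and stop on an object; "grip_force" is the grip in N (left out, the last holds). Time passes only in rows, so rows that do not move let the fingers close. It gives the time, the measured TCP pose, the force, the opening and the grip force at its end, in the units of the state.
- env.state(): the state, without advancing time (a new reading comes with each control period).
- optics.grab_frame(name): name is "scene" or "top"; returns (picture, depth): 480x640x3 uint8, red, green, blue; 480x640 float32, mm along the optical axis (not along the pixel's ray), 0 where there is no reading.
- optics.camera_info(name): a dict with "camera_matrix" (3x3 intrinsics, pixels), "k1" (the pictures are not rectified: a ray, as slopes to the right and down, at radius r is drawn at 1 + k1 r^2 times it, then the intrinsics apply), "R" (3x3) and "t" (3): a world point X has camera coordinates R X + t. Camera axes: x right, y down, z forward; pixel columns grow to the right and rows downward; lengths in mm; the calibration is good to about 2 mm. A picture is of the moment at which its call begins. camera_info takes no time and is no camera call.
- env.job_done(): hands the job in; it is judged then, once.
Trained networks look in the newest picture that a camera, given by its name, has taken for a name from the list of things; names that differ only in an ending like _2 or _b are one class to them, and where a whole thing is asked for, a point or a joint stands for the part that bears it (a point fixed in the world has none). Each returns a list of dicts, best first, with "conf" (0 to 1); they miss things now and then, are a little off and sometimes report something else, mostly with a low value. They report only what shows in the picture. A call takes as long as a camera call.
- optics.silhouettes(camera, name): "mask" (480x640 bool, what is visible of it) and "at" ([column, row] in pixels, amid what is visible of it).
- optics.place_of(camera, name): "at" ([column, row] in pixels: a listed point, or the origin of a listed thing).
The state is a dict: "time_s": time; "qpos": joint angles; "qvel": joint speeds; "effort": joint torques, N m; "ee_pos": TCP position; "ee_rot": TCP orientation; "force": force on the tool from outside, world axes, zero at the start; "torque": the same for the moment, N m; "gripper_width": finger opening in mm; "gripper_force": force on a finger pad.
Only numpy, scipy, OpenCV 4.12 (cv2) and the standard library are available. Lean on these libraries where they do the work, as an engineer would, in place of code of your own. Each camera call takes 0.05 s, during which the arm holds its last target. There are 200 camera calls.

## Working session

There is one attempt and no reset: what is moved stays moved. The work goes in short steps, Python scripts to look and compute and a tool call to move; the robot and the scene stay as the last step left them, time stands still between calls to the robot, and variables do not carry over. Pictures are saved under pics/ and viewed, at most 10 in all, crops included, and the job is handed in when it is done.

Besides the shell and the picture viewer there is one more tool, called after "Call:" by a JSON object that holds its "name" and its "arguments", one argument or row to a line. send_rows: Moves the arm, as the interface text tells. Its arguments: {"type":"object","properties":{"targets":{"type":"array"},"grip_force":{"type":"number"}},"required":["targets"]}

```bash
mkdir -p pics; cat > h.py <<'E'
import numpy as np, cv2
from workcell import env, optics
def info(n):
    c=optics.camera_info(n); return np.array(c["camera_matrix"]),c["k1"],np.array(c["R"]),np.array(c["t"])
def ray(n,uv):
    K,k,R,t=info(n)
    p=cv2.undistortPoints(np.array([[uv]],float),K,np.array([k,0,0,0.]))[0,0]
    return R.T@np.array([p[0],p[1],1]), -R.T@t
def atz(n,uv,z):
    d,c=ray(n,uv); return c+d*(z-c[2])/d[2]
def cloud(n,depth,mask):
    K,k,R,t=info(n)
    v,u=np.nonzero(mask&(depth>0)); 
    p=cv2.undistortPoints(np.stack([u,v],1).astype(float)[:,None],K,np.array([k,0,0,0.]))[:,0]
    z=depth[v,u][:,None]
    return (np.hstack([p,np.ones((len(p),1))])*z-t)@R
E
python3 - <<'E'
from h import *
for n in("scene","top"):
    p,d=optics.grab_frame(n); cv2.imwrite(f"pics/{n}0.png",p[:,:,::-1]); np.save(f"{n}_d.npy",d)
    print(n,-info(n)[2].T@info(n)[3],info(n)[2][2])
    for o,z in dict(pod=0,tab_ridge=74,vent_button_top=59,dock=0,cartridge_grip=66,tray=0,bottle=0,mouse=0,jar=0).items():
        for r in optics.place_of(n,o)[:2]:
            print(n,o,round(r["conf"],2),np.round(r["at"]),np.round(atz(n,r["at"],z)))
print(env.state()); print(env.grasp_offset)
E
```

```text
scene [1270.8258461   -58.05182121  745.07126685] [-0.70277545  0.1369654  -0.69810254]
scene pod 0.94 [280. 246.] [534.   4.   0.]
scene tab_ridge 0.73 [270. 220.] [532. -11.  74.]
scene dock 0.87 [390. 218.] [491. 251.   0.]
scene cartridge_grip 0.66 [460. 181.] [475. 405.  66.]
scene cartridge_grip 0.65 [396. 190.] [479. 262.  66.]
scene tray 0.71 [165. 253.] [ 509. -227.    0.]
scene tray 0.71 [330. 339.] [773.  59.   0.]
scene bottle 0.97 [460. 180.] [394. 452.   0.]
scene mouse 0.68 [333. 337.] [771.  65.   0.]
scene jar 0.7 [478. 238.] [584. 414.  -0.]
top [ 486.73412767   72.27785941 1146.10069972] [ 0.08493578  0.00661055 -0.9963645 ]
top pod 0.85 [342. 265.] [534.  10.   0.]
top tab_ridge 0.65 [348. 265.] [528.  -1.  74.]
top dock 0.65 [245. 281.] [493. 262.   0.]
top tray 0.92 [436. 277.] [ 500. -231.    0.]
top bottle 0.89 [172. 328.] [377. 450.   0.]
top mouse 0.7 [318. 172.] [780.  69.   0.]
top mouse 0.35 [245. 282.] [491. 261.   0.]
top jar 0.9 [179. 245.] [590. 433.   0.]
{'time_s': 1.0, 'qpos': array([-6.70349250e+01,  1.83124357e+01,  8.96397280e+01,  2.69094316e-04,
        7.20462408e+01, -1.14960007e+00]), 'qvel': array([-0.01525007,  0.1113312 , -0.03669331,  0.01811743, -0.12227101,
       -0.0323945 ]), 'effort': array([ 8.35427181e-04, -4.12358129e+01, -2.32232827e+01,  7.27058924e-02,
        3.77892621e-02,  3.47676234e-06]), 'ee_pos': array([ 234.89193101, -524.83171608,  213.96560781]), 'ee_rot': array([ 1.79998400e+02, -2.23931428e-04,  2.41145921e+01]), 'force': array([-0.06665323,  0.60609256, -0.17518971]), 'torque': array([ 0.00345233,  0.00770496, -0.00902274]), 'gripper_force': 0.0, 'gripper_width': 91.00992579368788}
18.8
```

```bash
python3 - <<'E'
from h import *
a=cv2.imread("pics/scene0.png"); b=cv2.imread("pics/top0.png")
cv2.imwrite("pics/c1.png",cv2.resize(a[130:370,100:500],(800,480)))
cv2.imwrite("pics/c2.png",cv2.resize(b[140:360,140:500],(792,484)))
d=np.load("top_d.npy"); 
hsv=cv2.cvtColor(b,cv2.COLOR_BGR2HSV)
P=cloud("top",d,d>0); H=hsv[d>0]
def rect(nm,m):
    q=P[m]; 
    if len(q)<4: print(nm,len(q));return
    r=cv2.minAreaRect(q[:,:2].astype(np.float32)); print(nm,len(q),np.round(r[0]),np.round(r[1]),round(r[2],1),"z",np.round(np.percentile(q[:,2],[5,50,95])))
x,y,z=P.T
near=lambda cx,cy,r:(abs(x-cx)<r)&(abs(y-cy)<r)
rect("podtop",near(530,5,120)&(z>40)&(z<50))
rect("docktop",near(490,262,100)&(z>35)&(z<46))
rect("cart",near(490,262,60)&(z>75))
rect("carthead",near(490,262,60)&(z>75)&(z<96))
rect("tray",near(505,-230,110)&(z>15)&(z<30))
h,s,v=H.T
rect("orange",near(530,5,120)&(h>4)&(h<20)&(s>130)&(z>40))
rect("orange plate",near(530,5,120)&(h>4)&(h<20)&(s>130)&(z>58)&(z<69))
rect("ridge",near(530,5,120)&(h>4)&(h<20)&(s>130)&(z>77))
rect("yellow",near(490,262,80)&(h>20)&(h<35)&(s>130))
E
```

```text
podtop 2320 [534.  13.] [170. 101.] 70.4 z [42. 45. 49.]
docktop 1918 [490. 263.] [120. 121.] 22.1 z [37. 40. 43.]
cart 307 [490. 262.] [40. 55.] 21.2 z [77. 91. 99.]
carthead 258 [490. 262.] [40. 55.] 21.2 z [77. 91. 95.]
tray 506 [ 499. -226.] [140. 142.] 13.4 z [17. 21. 25.]
orange 61 [525. -15.] [40. 44.] 70.6 z [62. 66. 85.]
orange plate 45 [525. -15.] [40. 44.] 70.6 z [62. 64. 67.]
ridge 14 [528.   0.] [ 8. 26.] 84.2 z [80. 84. 86.]
yellow 87 [491. 261.] [25. 53.] 21.8 z [67. 78. 82.]
```

View pics/c1.png

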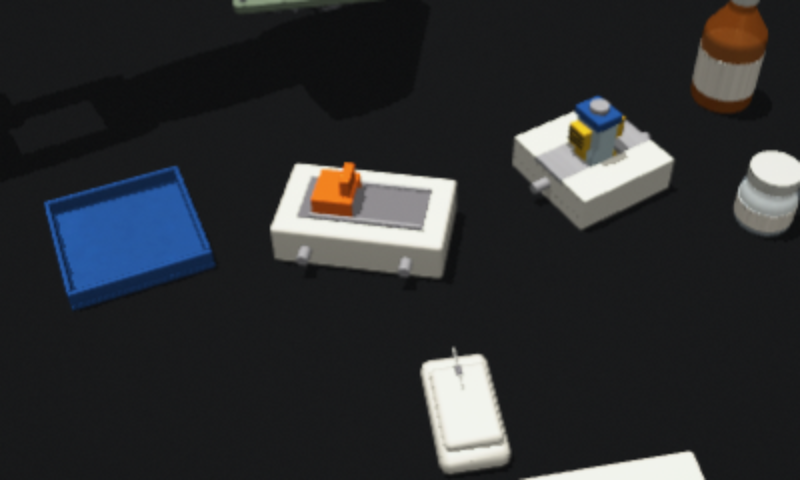

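View pics/c2.png

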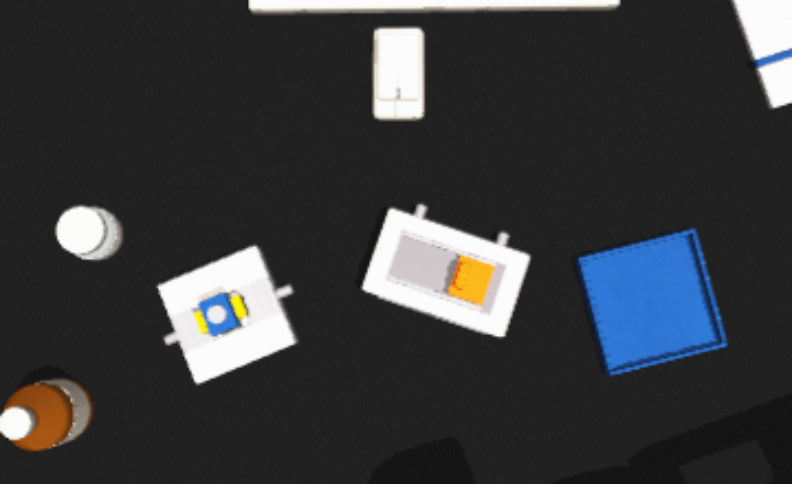

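The pictures agree with the depth fits. The pod is at (534,13) with yaw −20°, the orange tab is over the button on the −y side, the dock and cartridge are at (490,262) with yaw 22°, and the tray is at (499,−226). I'll go above the tab with the fingers shut.

Call:
{"name": "send_rows", "arguments": {
  "targets": [
    [[0,0,-0.041,0.1,0.175,0,1],[0,0,-0.041,0.1,0.175,0,1],[0,0,-0.041,0.1,0.175,0,1],[0,0,-0.041,0.1,0.175,0,1],[0,0,-0.041,0.1,0.175,0,1],[0,0,-0.041,0.1,0.175,0,1],[0,0,-0.041,0.1,0.175,0,1],[0,0,-0.041,0.1,0.175,0,1],[0,0,-0.041,0.1,0.175,0,1],[0,0,-0.041,0.1,0.175,0,1],[0,0,-0.041,0.1,0.175,0,1],[0,0,-0.041,0.1,0.175,0,1]]
  ],
  "grip_force": 20
}}

```text
time_s: 2.2
ee_pos: [475.5, -103.3, 214.2]
ee_rot: [180.0, -0.0, -20.3]
force: [0.5, 0.7, -0.5]
gripper_width: 0.5
gripper_force: 0.0
```

Call:
{"name": "send_rows", "arguments": {
  "targets": [
    [[0,0,0,0.11,0.195,0,1],[0,0,0,0.11,0.195,0,1],[0,0,0,0,0,-0.2,1],[0,0,0,0,0,-0.2,1],[0,0,0,0,0,0,1]]
  ]
}}

```text
time_s: 2.7
ee_pos: [514.9, -26.1, 129.4]
ee_rot: [179.8, 0.6, -20.1]
force: [-1.1, -0.5, -0.2]
gripper_width: 0.3
gripper_force: 0.0
```

Call:
{"name": "send_rows", "arguments": {
  "targets": [
    [[0,0,0,0,0,-0.1,1],[0,0,0,0,0,-0.1,1],[0,0,0,0,0,0,1],[0,0,0,0,0,0,1]]
  ]
}}

```text
time_s: 3.1
ee_pos: [519.9, -27.2, 95.5]
ee_rot: [-180.0, -0.1, -20.2]
force: [0.5, -0.1, -0.5]
gripper_width: 0.3
gripper_force: 0.0
```

```bash
python3 - <<'E'
from h import *
p,d=optics.grab_frame("scene"); cv2.imwrite("pics/s1.png",cv2.resize(p[150:300,180:380,::-1],(800,600)))
for r in optics.place_of("scene","tab_ridge")[:2]: print(r["conf"],r["at"],atz("scene",r["at"],74))
s=env.state();print(s["ee_pos"],s["ee_rot"],s["force"])
E
```

```text
0.98 [273.7, 222.3] [539.63178172  -4.84766484  74.        ]
0.25 [459.6, 179.1] [477.19651101 402.29197983  74.        ]
[520.20953266 -27.12964307  95.86440867] [-179.94914549   -0.18800422  -20.19265529] [ 0.47915146  0.4833872  -0.37354028]
```

View pics/s1.png

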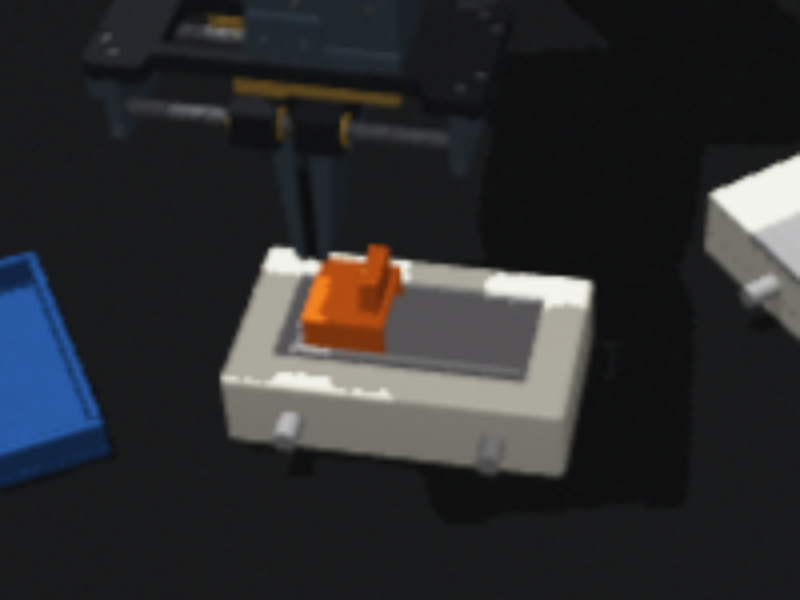

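The ridge sits at about crop (378,275), and the shut fingers (crop (312,250)) are on its −y side. I'll lower them just above the plate and push.

Call:
{"name": "send_rows", "arguments": {
  "targets": [
    [[0,0,0,0,0,-0.06,1],[0,0,0,0,0,-0.06,1],[0,0,0,0,0,0,1],[0,0,0,0.017,0.047,0,1],[0,0,0,0.017,0.047,0,1],[0,0,0,0.017,0.047,0,1],[0,0,0,0.017,0.047,0,1],[0,0,0,0,0,0,1],[0,0,0,0,0,0,1]]
  ]
}}

```text
time_s: 4.1
ee_pos: [533.1, 11.4, 70.2]
ee_rot: [-180.0, -0.1, -20.1]
force: [0.2, 0.5, -0.2]
gripper_width: 0.3
gripper_force: 0.0
```

Call:
{"name": "send_rows", "arguments": {
  "targets": [
    [[0,0,0,0.017,0.047,0,1],[0,0,0,0.009,0.024,0,1],[0,0,0,0,0,0,1],[0,0,0,0,0,0,1]]
  ]
}}

```text
time_s: 4.5
ee_pos: [538.0, 25.2, 70.0]
ee_rot: [-180.0, -0.0, -20.2]
force: [-0.2, 0.1, -0.2]
gripper_width: 0.3
gripper_force: 0.0
```

```bash
python3 - <<'E'
from h import *
p,d=optics.grab_frame("scene"); cv2.imwrite("pics/s2.png",cv2.resize(p[150:300,180:380,::-1],(800,600)))
for r in optics.place_of("scene","tab_ridge")[:1]: print(r["conf"],r["at"],atz("scene",r["at"],74))
s=env.state();print(s["ee_pos"],s["ee_rot"],s["force"])
E
```

```text
0.83 [297.1, 223.9] [552.47771399  38.99651896  74.        ]
[537.84862441  25.00660032  70.01159791] [-1.79984156e+02 -1.70342370e-02 -2.01833441e+01] [0.70947982 1.15896022 0.46749405]
```

View pics/s2.png

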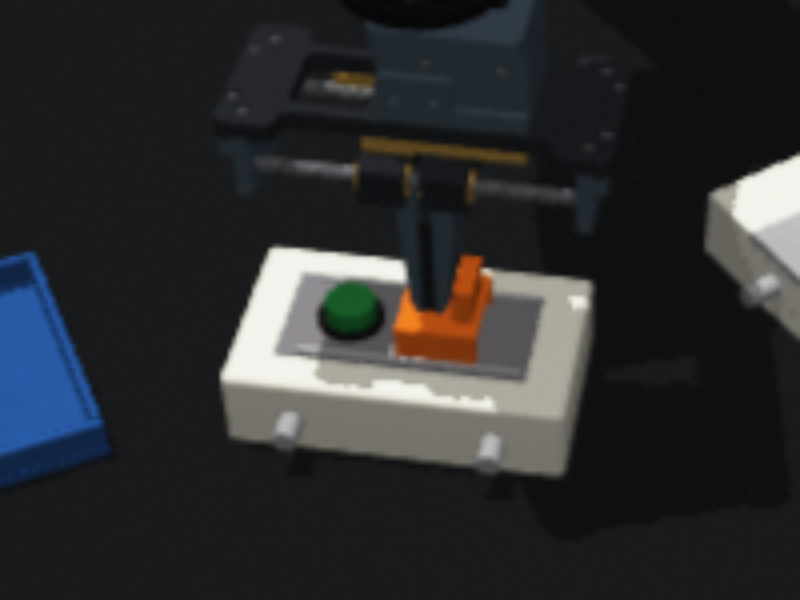

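The tab has moved about 45 mm and the green button shows at crop (350,308). I'll push on gently to the stop.

Call:
{"name": "send_rows", "arguments": {
  "targets": [
    [[0,0,0,0.006,0.015,0,1],[0,0,0,0,0,0,1]]
  ]
}}

```text
time_s: 4.8
ee_pos: [538.8, 28.0, 69.9]
ee_rot: [180.0, 0.0, -20.2]
force: [-0.4, -1.0, 0.2]
gripper_width: 0.7
gripper_force: 0.4
```

Call:
{"name": "send_rows", "arguments": {
  "targets": [
    [[0,0,0,0.005,0.014,0,1],[0,0,0,0,0,0,1],[0,0,0,0,0,0,1]]
  ]
}}

```text
time_s: 5.1
ee_pos: [539.1, 28.8, 69.9]
ee_rot: [179.8, 0.0, -20.1]
force: [-1.8, -8.0, 1.3]
gripper_width: 0.4
gripper_force: 4.0
```

The stop is reached (8 N). Next I'll raise, go over the button and press.

Call:
{"name": "send_rows", "arguments": {
  "targets": [
    [[0,0,0,-0.01,-0.028,0,1],[0,0,0,0,0,0.12,1],[0,0,0,-0.023,-0.066,0,1],[0,0,0,-0.023,-0.066,0,1],[0,0,0,-0.023,-0.065,0,1],[0,0,0,0,0,-0.1,1],[0,0,0,0,0,0,1],[0,0,0,0,0,0,1]]
  ]
}}

```text
time_s: 5.9
ee_pos: [523.3, -14.8, 73.4]
ee_rot: [180.0, 0.1, -20.2]
force: [0.4, 0.1, -0.0]
gripper_width: 0.3
gripper_force: 0.0
```

```bash
python3 - <<'E'
from h import *
p,d=optics.grab_frame("scene"); cv2.imwrite("pics/s3.png",cv2.resize(p[150:300,180:380,::-1],(800,600)))
s=env.state();print(s["ee_pos"],s["force"])
for r in optics.place_of("scene","vent_button_top")[:1]: print(r["conf"],r["at"],atz("scene",r["at"],59))
E
```

```text
[523.98239337 -14.59150781  73.9579951 ] [ 0.14321055 -0.21676435 -0.50098648]
0.54 [264.7, 225.7] [529.83732897 -22.29699959  59.        ]
```

View pics/s3.png

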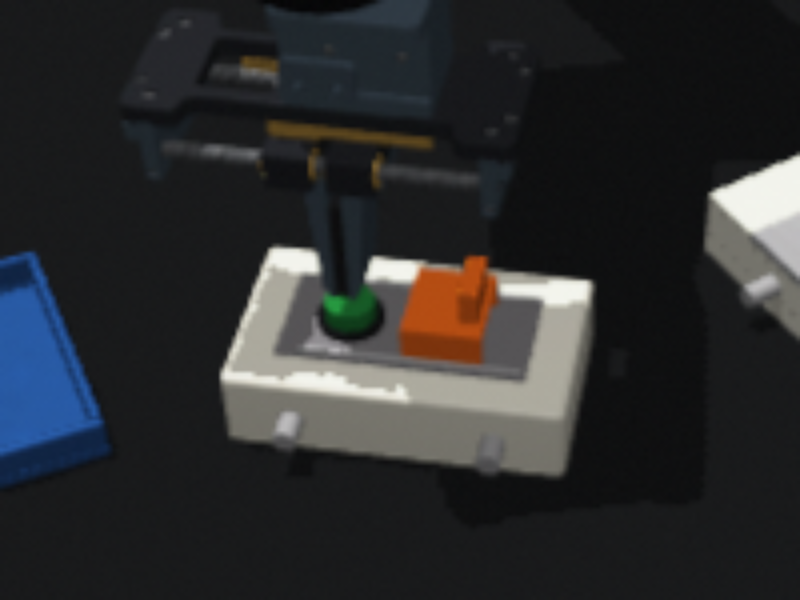

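The fingers are centred over the button, at about crop (345,295), and the tab stands aside. Pressing now.

Call:
{"name": "send_rows", "arguments": {
  "targets": [
    [[0,0,0,0,0,-0.06,1],[0,0,0,0,0,-0.03,1],[0,0,0,0,0,-0.03,1],[0,0,0,0,0,0,1],[0,0,0,0,0,0,1]]
  ]
}}

```text
time_s: 6.5
ee_pos: [524.3, -14.2, 51.9]
ee_rot: [-180.0, -0.1, -20.2]
force: [-3.9, -0.3, 17.2]
gripper_width: 0.4
gripper_force: 8.7
```

Bottomed out at 17 N. I'll release it, open the gripper and go above the cartridge.

Call:
{"name": "send_rows", "arguments": {
  "targets": [
    [[0,0,0,0,0,0.1,1],[0,0,0,0,0,0.2,1],[0,0,0,0,0,0.2,-1],[0,0,0.058,-0.021,0.172,0.1,-1],[0,0,0.058,-0.021,0.172,0,-1],[0,0,0.058,-0.021,0.172,0,-1],[0,0,0.058,-0.021,0.172,0,-1],[0,0,0.058,-0.021,0.172,0,-1],[0,0,0.058,-0.021,0.172,0,-1],[0,0,0.058,-0.021,0.172,0,-1],[0,0,0.058,-0.021,0.172,0,-1],[0,0,0,0,0,0,-1]]
  ]
}}

```text
time_s: 7.7
ee_pos: [489.7, 264.6, 169.2]
ee_rot: [-179.9, 0.0, 21.9]
force: [0.6, -0.3, -0.6]
gripper_width: 77.5
gripper_force: 0.0
```

Call:
{"name": "send_rows", "arguments": {
  "targets": [
    [[0,0,0,0,0,-0.1,-1],[0,0,0,0,0,-0.1,-1],[0,0,0,0,0,0,-1],[0,0,0,0,0,0,-1]]
  ]
}}

```text
time_s: 8.1
ee_pos: [490.5, 260.5, 129.8]
ee_rot: [180.0, 0.1, 21.5]
force: [0.3, 0.6, 0.2]
gripper_width: 91.4
gripper_force: 0.0
```

```bash
python3 - <<'E'
from h import *
p,d=optics.grab_frame("scene"); cv2.imwrite("pics/s4.png",cv2.resize(p[120:270,300:500,::-1],(800,600)))
s=env.state();print(s["ee_pos"],s["ee_rot"],s["force"],s["qpos"])
for o,z in dict(cartridge_grip=66,vent_button_top=59,dock=0).items():
  for r in optics.place_of("scene",o)[:1]: print(o,r["conf"],r["at"],atz("scene",r["at"],z))
b=p[:,:,::-1]; hsv=cv2.cvtColor(np.ascontiguousarray(b),cv2.COLOR_BGR2HSV)
P=cloud("scene",d,d>0); h,s_,v=hsv[d>0].T
m=(h>20)&(h<35)&(s_>130)&(abs(P[:,0]-490)<60)&(abs(P[:,1]-262)<60)&(P[:,2]<85); print("yellow",m.sum(),np.median(P[m],0))
m=(h>95)&(h<125)&(s_>150)&(abs(P[:,0]-490)<60)&(abs(P[:,1]-262)<60)&(P[:,2]>88)&(P[:,2]<97)
print("head",m.sum(),cv2.minAreaRect(P[m][:,:2].astype(np.float32)))
E
```

```text
[490.96801511 260.75032973 130.52414088] [ 1.79991147e+02 -4.31954018e-02  2.15554051e+01] [ 0.39894602  0.06096983 -0.08607065] [ 2.67948821e+01  2.03773902e+01  9.93853815e+01 -1.47061895e-02
  6.01950227e+01  9.52467853e+01]
cartridge_grip 0.95 [397.2, 192.4] [486.61163647 261.42380422  66.        ]
vent_button_top 0.48 [266.8, 222.6] [521.64505868 -17.19383071  59.        ]
dock 0.59 [388.6, 216.2] [485.55013103 249.79485557   0.        ]
yellow 165 [503.17432097 240.45429087  67.71255732]
head 130 ((492.21270751953125, 259.4468994140625), (41.77275085449219, 33.90996551513672), 21.401670455932617)
```

View pics/s4.png

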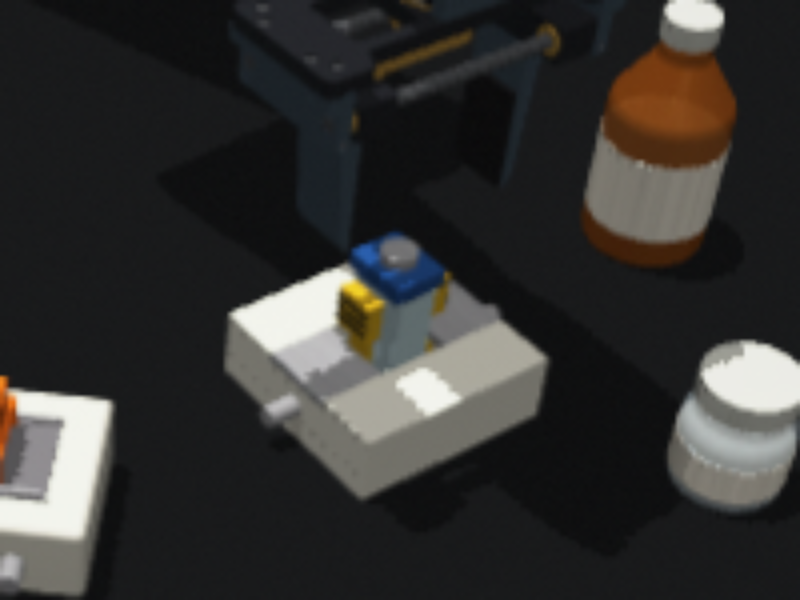

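The cartridge head is at crop (398,265), centred between the fingers at about (491,261). I'll descend and squeeze.

Call:
{"name": "send_rows", "arguments": {
  "targets": [
    [[0,0,0,0,0,-0.15,-1],[0,0,0,0,0,-0.15,-1],[0,0,0,0,0,-0.08,-1],[0,0,0,0,0,-0.035,-1],[0,0,0,0,0,0,-1],[0,0,0,0,0,0,-1]]
  ],
  "grip_force": 25
}}

```text
time_s: 8.9
ee_pos: [491.4, 261.4, 48.1]
ee_rot: [-180.0, -0.1, 21.6]
force: [0.2, 0.2, 0.5]
gripper_width: 91.3
gripper_force: 0.0
```

Call:
{"name": "send_rows", "arguments": {
  "targets": [
    [[0,0,0,0,0,0,0.3],[0,0,0,0,0,0,1],[0,0,0,0,0,0,1],[0,0,0,0,0,0,1],[0,0,0,0,0,0,1],[0,0,0,0,0,0,1],[0,0,0,0,0,0,1],[0,0,0,0,0,0,1]]
  ]
}}

```text
time_s: 9.7
ee_pos: [490.6, 261.2, 47.5]
ee_rot: [-180.0, -0.0, 21.6]
force: [-1.3, 0.2, 5.1]
gripper_width: 40.0
gripper_force: 25.0
```

Call:
{"name": "send_rows", "arguments": {
  "targets": [
    [[0,0,0,0,0,0.03,1],[0,0,0,0,0,0.03,1],[0,0,0,0,0,0.03,1],[0,0,0,0,0,0.03,1],[0,0,0,0,0,0.04,1],[0,0,0,0,0,0.04,1],[0,0,0,0,0,0,1],[0,0,0,0,0,0,1]]
  ]
}}

```text
time_s: 10.5
ee_pos: [490.5, 261.0, 87.2]
ee_rot: [180.0, -0.0, 21.6]
force: [-0.9, -0.3, -2.7]
gripper_width: 39.6
gripper_force: 25.0
```

```bash
python3 - <<'E'
from h import *
p,d=optics.grab_frame("scene"); cv2.imwrite("pics/s5.png",cv2.resize(p[100:250,300:500,::-1],(800,600)))
s=env.state();print(s["ee_pos"],s["force"],s["gripper_width"],s["gripper_force"])
E
```

```text
[490.30544143 260.84000315  86.88504384] [-0.43866584  0.99879787 -1.55158914] 39.451254907214064 24.999638199806213
```

View pics/s5.png

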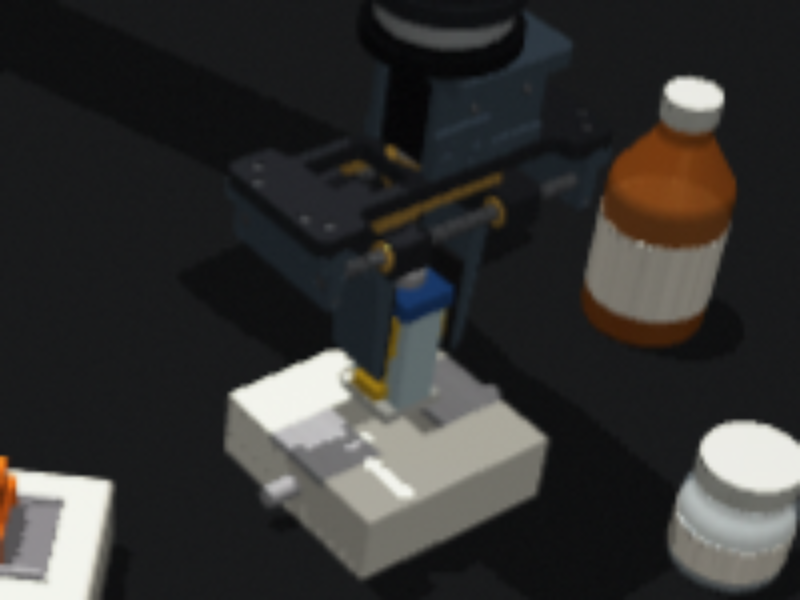

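The cartridge is out of the dock and hanging upright (crop (415,340)), with the load only on the fingers. I'll carry it to the tray.

Call:
{"name": "send_rows", "arguments": {
  "targets": [
    [[0,0,0,0,0,0.1,1],[0,0,0,0,0,0.15,1],[0,0,0,0,-0.05,0.15,1],[0,0,0,0,-0.1,0,1],[0,0,0,0,-0.15,0,1],[0,0,0,0,-0.15,0,1],[0,0,0,0.01,-0.15,0,1],[0,0,0,0.01,-0.15,0,1],[0,0,0,0.01,-0.15,0,1],[0,0,0,0.01,-0.15,0,1],[0,0,0,0,-0.15,0,1],[0,0,0,0,-0.15,0,1]]
  ]
}}

```text
time_s: 11.75
ee_pos: [498.0, -10.3, 166.5]
ee_rot: [-180.0, 0.1, 21.6]
force: [0.3, -0.2, -1.8]
gripper_width: 40.0
gripper_force: 25.0
```

Call:
{"name": "send_rows", "arguments": {
  "targets": [
    [[0,0,0,0,-0.15,0,1],[0,0,0,0,-0.15,0,1],[0,0,0,0,-0.15,0,1],[0,0,0,0,-0.15,0,1],[0,0,0,0,-0.15,0,1],[0,0,0,0,-0.15,0,1],[0,0,0,0,-0.15,0,1],[0,0,0,0,-0.08,-0.05,1],[0,0,0,0,0,-0.15,1],[0,0,0,0,0,-0.1,1],[0,0,0,0,0,0,1],[0,0,0,0,0,0,1]]
  ]
}}

```text
time_s: 12.95
ee_pos: [498.4, -234.6, 106.6]
ee_rot: [-179.9, 0.0, 21.6]
force: [0.2, 0.8, -1.0]
gripper_width: 39.5
gripper_force: 25.0
```

```bash
python3 - <<'E'
from h import *
p,d=optics.grab_frame("scene"); cv2.imwrite("pics/s6.png",cv2.resize(p[150:300,80:280,::-1],(800,600)))
s=env.state();print(s["ee_pos"],s["ee_rot"],s["force"],s["gripper_width"],s["gripper_force"])
hsv=cv2.cvtColor(p,cv2.COLOR_RGB2HSV)
P=cloud("scene",d,d>0);x,y,z=P.T;e=s["ee_pos"]
m=(abs(x-e[0])<60)&(abs(y-e[1])<25)&(z>30)&(z<e[2]+70)
h,sa,v=hsv[d>0].T
b=m&(h>95)&(h<125)&(sa>150); print("head z",np.percentile(P[b][:,2],[2,10,50,90,98]))
pale=m&(v>100)&(sa<80); print("body",pale.sum(),np.percentile(P[pale][:,2],[1,3,50,97,99]),np.median(P[pale],0))
for o in("cartridge_grip",):
  for r in optics.place_of("scene",o)[:1]: print(o,r["conf"],r["at"],atz("scene",r["at"],e[2]+19))
E
```

```text
[ 499.06320779 -234.9224557   107.4806501 ] [ 1.79959847e+02 -4.34934480e-02  2.16131334e+01] [ 0.01201683  0.0430495  -1.79280474] 39.2160101400109 24.999748170375824
head z [142.12080865 144.32369587 150.97317111 152.70128385 153.6915374 ]
body 396 [ 77.22274853  78.2870003  108.63797631 158.88289007 159.16271934] [ 516.59138224 -229.91043344  108.63797631]
cartridge_grip 0.83 [144.5, 202.0] [ 496.81214602 -239.08298804  126.4806501 ]
```

View pics/s6.png

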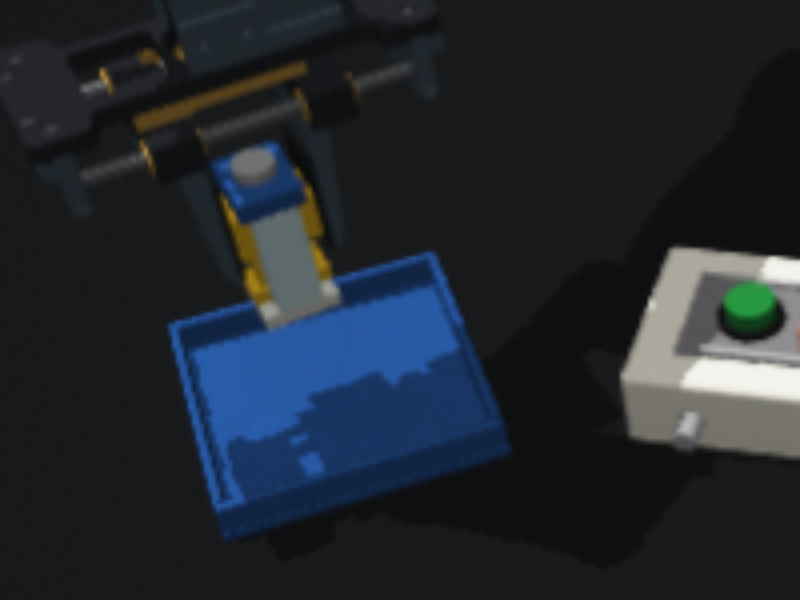

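The cartridge hangs upright over the tray with its underside at z≈77 (crop (300,315)). The button is up. I'll lower about 72 mm.

Call:
{"name": "send_rows", "arguments": {
  "targets": [
    [[0,0,0,0,0.04,-0.05,1],[0,0,0,0,0,-0.1,1],[0,0,0,0,0,-0.1,1],[0,0,0,0,0,-0.06,1],[0,0,0,0,0,-0.03,1],[0,0,0,0,0,-0.01,1],[0,0,0,0,0,0,1],[0,0,0,0,0,0,1]]
  ]
}}

```text
time_s: 13.85
ee_pos: [499.1, -227.3, 37.7]
ee_rot: [179.9, -0.1, 21.6]
force: [-0.4, 1.1, -1.7]
gripper_width: 39.3
gripper_force: 25.0
```

Call:
{"name": "send_rows", "arguments": {
  "targets": [
    [[0,0,0,0,0,-0.006,1],[0,0,0,0,0,0,1],[0,0,0,0,0,0,1]]
  ]
}}

```text
time_s: 14.15
ee_pos: [499.2, -227.4, 36.6]
ee_rot: [179.9, -0.1, 21.6]
force: [0.0, 0.7, 3.0]
gripper_width: 39.5
gripper_force: 25.0
```

Floor contact (+3 N). I'll release gently and retreat straight up.

Call:
{"name": "send_rows", "arguments": {
  "targets": [
    [[0,0,0,0,0,0,0],[0,0,0,0,0,0,-0.2],[0,0,0,0,0,0,-0.5],[0,0,0,0,0,0,-1],[0,0,0,0,0,0,-1],[0,0,0,0,0,0,-1],[0,0,0,0,0,0,-1]]
  ]
}}

```text
time_s: 14.85
ee_pos: [498.4, -227.0, 35.7]
ee_rot: [-180.0, 0.0, 21.6]
force: [1.3, 0.6, -1.1]
gripper_width: 89.8
gripper_force: 0.0
```

Call:
{"name": "send_rows", "arguments": {
  "targets": [
    [[0,0,0,0,0,0.1,-1],[0,0,0,0,0,0.2,-1],[0,0,0,0,0,0.25,-1],[0,0,0,0,0,0.2,-1],[0,0,0,0,0,0,-1],[0,0,0,0,0,0,-1]]
  ]
}}

```text
time_s: 15.45
ee_pos: [498.6, -227.1, 186.5]
ee_rot: [179.9, -0.1, 21.6]
force: [-0.2, 0.1, -0.5]
gripper_width: 91.1
gripper_force: 0.0
```

```bash
python3 - <<'E'
from h import *
p,d=optics.grab_frame("scene"); cv2.imwrite("pics/s7.png",cv2.resize(p[120:345,80:380,::-1],(800,600)))
s=env.state();print(s["ee_pos"],s["force"],s["gripper_width"])
for o,z in(("cartridge_grip",55),("tab_ridge",74),("tray",0)):
  for r in optics.place_of("scene",o)[:1]: print(o,r["conf"],r["at"],atz("scene",r["at"],z))
E
```

```text
[ 497.80337036 -226.72110169  185.00200737] [ 0.40466097  0.41760355 -0.38095694] 91.11860615225049
cartridge_grip 0.91 [158.0, 226.6] [ 489.25419724 -229.73223165   55.        ]
tab_ridge 0.87 [298.5, 223.7] [552.41391744  41.74493288  74.        ]
tray 0.93 [163.4, 253.3] [ 509.84299068 -229.97716486    0.        ]
```

View pics/s7.png

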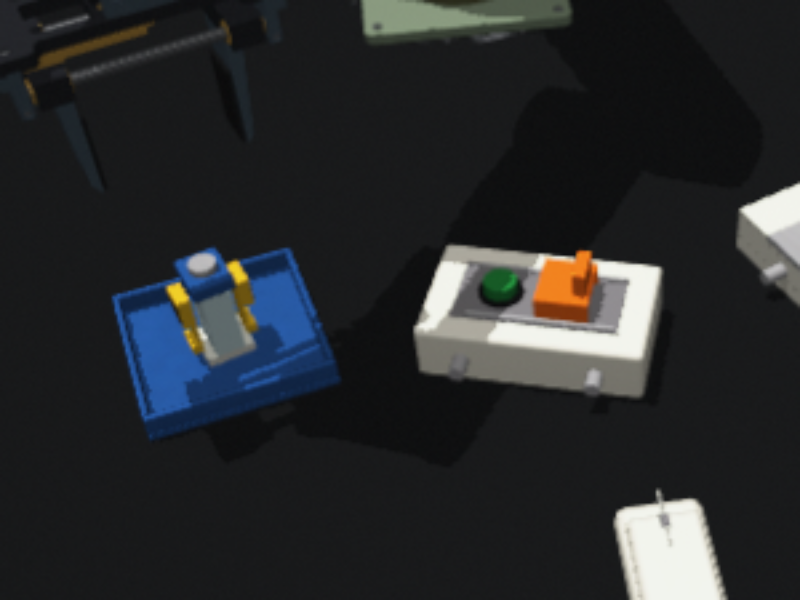

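The cartridge stands upright in the middle of the tray (crop (220,310)) with its release buttons out. The tab is aside at (570,290), the button is up at (500,287), and the gripper is clear.

```bash
python3 -c "
from workcell import env
print(env.job_done())"
```

```text
the job is handed in; nothing more can be done
None
```

I slid the lock tab fully aside, pressed the vent button and let it come back up, then moved the cartridge upright and free-standing into the tray; the job is handed in at about 15.5 s, but no verdict came back.

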